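Refit the hand knob on the bag sealer's D-spindle

TASK

The hand knob of the bench bag sealer has come off and lies in the parts tray. Press the release tab of the clear guard inward so that the guard unlatches and pops up, swing the guard fully back and leave it open, then push the knob onto the D-shaped spindle while turning it slowly until it drops fully home, and let go. Leave the other things on the bench where they are.

Things in the scene. Friction and masses are not known exactly. Their poses are not given: they have to be found in the camera images.
- sealer: Bench bag sealer, fixed: white box, flat deck 70 mm above the table. Origin on the table below the spindle axis; z up; +x runs from the release tab (robot side) to the guard's hinge. Deck: x -120 to 110, y -90 to 90 mm; at y 90 to 200 mm a steel head 140 mm tall. Until opened, a clear guard box (x -55 to 75, y -52 to 52, top 113 mm above the table) covers the spindle.
- seat (a point): Point on the vertical steel spindle's axis, on its seat collar 74 mm above the table: here the knob's origin lies when home. x axis: outward normal of the spindle's flat; z up. Above it the spindle is D-shaped (radius 10 mm, flat 4 mm from the axis) for 16 mm, then a round pilot nose of radius 4 mm to 28 mm. It needs 0.4 N m to turn.
- knob: Round black knob, diameter 44, 39 mm tall, upright in the tray; grip it at any yaw. Origin: centre of its underside; z up. Bore from below 30 mm deep, radius 11 mm, with a flat 5 mm from the axis on its +x side; a grey rib on top points to +x. Home only with +x along seat's +x (within 8 degrees); else it stands on the D's shoulder, 16 mm above home, round the pilot nose, until turned in line.
- guard (a joint): Angle (rad) of the clear guard about its hinge: 0 shut and latched, about 0.1 popped up on its spring pin, 1.8 fully back against its stop. The front edge goes up and over towards the sealer's +x. Beyond about 1.2 it falls back by itself to the stop and stays there; before about 0.5 it falls shut onto the pin if let go. It takes under 3 N at the lever.
- guard_hinge (a point): Point on the guard's hinge axis (the axis is the sealer's y), at sealer x 75 mm, y 0, 82 mm above the table.
- lever_face (a point): Point on the robot-side face of the guard's steel thumb lever, an upright plate on the guard near its hinge: 44 mm wide (sealer y), 6 mm thick, from 31 to 95 mm above the hinge when shut. The point is 80 mm above and 13 mm to the robot side of the hinge, and turns with the guard. Pushing it towards the sealer's +x swings the guard open.
- tab (a joint): Travel (m) of the release tab inward, towards the sealer's +x: 0 released (sprung out), 0.009 fully in. It takes 0.8 N to start and 2.6 N fully in. Pressed in more than 0.005 it frees the guard, which a spring pin under its front edge then lifts by about 13 mm. It springs out when let go.
- tab_face (a point): Middle of the outer (robot-side) face of the release tab, a ribbed grey plate in front of the guard's front wall: 32 mm wide (sealer y), 24 mm tall, its centre 100 mm above the table when shut. Below it a fixed steel catch juts 17 mm towards the robot, its top 85 mm above the table. Push the face towards the sealer's +x.
- tray: Fixed aluminium parts tray, 125 mm (x) by 250 mm (y), wall 3 mm thick and 18 mm tall, floor 3 mm above the table. Origin: centre of its underside. The knob and two other parts stand in a row along its y axis, 62 mm apart, in any order.
- collar: Bystander in the tray: plain steel collar ring, diameter 38 mm, 22 mm tall. Origin: centre of its underside.
- foot: Bystander in the tray: stepped cone-shaped rubber foot, diameter 42 mm, 36 mm tall. Origin: centre of its underside.
- jam_jar: Bystander: jar, diameter 68 mm, 85 mm tall. Origin: centre of its underside.
- mug: Bystander: white mug, diameter 80 mm, 90 mm tall. Origin: centre of its underside.
- tape_roll: Bystander: roll of clear tape lying flat, diameter 90 mm, 24 mm tall. Origin: centre of its underside.
- scraper: Bystander: spatula lying on the table beyond the sealer, handle along its -x. Origin: on its underside near the middle.
- bowl: Bystander: steel bowl, rim diameter 130 mm, 55 mm tall. Origin: centre of its underside.
Not all that is in view belongs to the job. What is shaped like the knob but orange is not meant.

How it is judged:
On the way, in this order (a step that is already met when the one before it is completed fails the run):
1. the release tab is pressed inward by more than 3 mm (value of joint tab above 0.003 m), for 0.05 s.
2. the guard is swung back beyond 1.5 rad (value of joint guard above 1.5 rad), for 0.2 s.
At the end, for the whole second after the job is handed in: The knob is fully home on the spindle: its origin within 4 mm of seat in height and 4 mm sideways, upright within 0.1 rad, at rest and released; the guard is still swung back beyond 1.5 rad (z of knob in the frame of seat between -0.004 and 0.004 m and horizontal distance between knob and seat below 0.004 m and angle between knob's own z axis and vertical below 0.1 rad and linear speed of knob below 0.02 m/s and value of joint guard above 1.5 rad); the robot touches nothing.
It fails at once if a bystander is moved by more than 30 mm (distance of any of collar, foot, jam_jar, mug, tape_roll, scraper, bowl from where it was at the start of the episode above 0.03 m).
It also fails if it takes over 64 s, if anything falls off the work surface, if the arm or the gripper's body presses on something with over 40 N, if the wrist force passes 120 N, or if a joint passes its speed limit or range.

ROBOT

A 6-joint arm with a two-finger parallel gripper is mounted at the origin on the work surface. World frame = base frame: x ahead of the robot, y to its left, z up, the work surface at z = 0. Lengths are in m, angles in rad, forces in N, time in s.
With the tool pointing down it reaches from about 0.35 to 0.975 m from the base axis. Payload 4.9 kg.
Tool frame: the origin (TCP) lies between the finger pads; the fingertips stand 25 mm ahead of it and the grasp point (between the pads) lies 6 mm ahead of it; z points along the fingers, y is the line along which they close (so a half turn about z gives the same grasp; the last joint's range is limited). The gripper opens to 85 mm and grips with 20 to 120 N. Pads are 22 mm wide; open, the fingers measure 114 mm over their backs; the gripper's body (76 mm by 85 mm) begins 54 mm behind the grasp point. The pads swing forward as they close: fully open they stand 13 mm farther back than shut.
Start: joints at [-0.119, 0.053, 1.613, -0, 1.476, -0.119], TCP at [0.625, 0, 0.256] pointing down, gripper open.
Joint ranges: [-3.01, 3.01], [-1.01, 2.22], [0.06, 2.58], [-1.02, 4.17], [0.09, 2.62], [-3.14, 3.14]. Speed limits (rad/s): [2.57, 2.57, 3.14, 3.14, 3.14, 3.14].

INTERFACE

Orientations are given as a unit quaternion [w, x, y, z].
In Python, from plant import manip gives the robot as it stands.
- The arm moves only by the shell command python3 -m inch 'ROWS'. ROWS is JSON, a list of rows, each a list of 3 entries, a list of its own where there are three numbers: the shift along the tool's x, y, z in m, then the turn, a rotation vector about the tool's x, y, z in rad, then the opening, from 0 (shut) to 1 (fully open). A call has 1 to 8 rows; each row shifts and turns the commanded pose from where the row before left it, along the tool's axes as they then stand; what a row does not reach is not made up. A row lasts 1/10 s, in which the tool goes at most 50 mm and 8.59 degrees, less where a joint would pass 70% of its speed; a pose out of reach is approached as far as the arm can. A call with a gripper value outside its range is refused whole. The fingers move at their own pace and stop on an object; the grip force is fixed at half the most. Time passes only in rows, so rows that do not move let the fingers close. It gives the time, the measured TCP pose, the force, the opening and the grip force at its end, in the units of the state.
- manip.state(): the state, without advancing time (a new reading comes with each control period).
- manip.grab_frame(name): name is "scene" or "side" or "wrist"; returns (picture, depth): 480x640x3 uint8, red, green, blue; 480x640 float32, m along the optical axis (not along the pixel's ray), 0 where there is no reading.
- manip.camera_params(name): a dict with "camera_matrix" (3x3 intrinsics, pixels), "rvec" (rotation vector, rad) and "tvec" (3), from world to camera coordinates, as OpenCV has them. Camera axes: x right, y down, z forward; pixel columns grow to the right and rows downward; lengths in m; the calibration is good to about 2 mm. A picture is of the moment at which its call begins: read the wrist's pose just before it. camera_params takes no time and is no camera call; for the wrist camera it gives the pose at the moment of the call.
- manip.job_done(): hands the job in; it is judged then, once.
Trained networks look in the newest picture that a camera, given by its name, has taken for a name from the list of things; names that differ only in an ending like _2 or _b are one class to them, and where a whole thing is asked for, a point or a joint stands for the part that bears it (a point fixed in the world has none). Each returns a list of dicts, best first, with "score" (0 to 1); they miss things now and then, are a little off and sometimes report something else, mostly with a low value. They report only what shows in the picture. A call takes as long as a camera call. They do not tell look-alikes from the thing itself.
- manip.look_for(camera, label): "point" ([x, y, z] in m, in world coordinates, good to about 4 mm: the middle of the surface that is visible of it).
The state is a dict: "time": time; "joint_pos": joint angles; "joint_vel": joint speeds; "joint_efforts": joint torques, N m; "tool_pos": TCP position; "tool_rot": TCP orientation; "contact_force": force on the tool from outside, world axes, zero at the start; "ft_torque": the same for the moment, N m; "gripper_width": opening from 0.0 (shut) to 1.0 (fully open); "grasp_force": force on a finger pad.
Only numpy, scipy, OpenCV 4.12 (cv2) and the standard library are available. Lean on these libraries where they do the work, as an engineer would, in place of code of your own. Each camera call takes 0.05 s, during which the arm holds its last target. There are 200 camera calls.

## Working session

There is one attempt and no reset: what is moved stays moved. The work goes in short steps, Python scripts to look and compute and a shell command to move; the robot and the scene stay as the last step left them, time stands still between calls to the robot, and variables do not carry over. Pictures are saved under pics/ and viewed, at most 10 in all, crops included, and the job is handed in when it is done.

```bash
ls; mkdir -p pics
python3 - <<'E'
from plant import manip
import cv2,numpy as np
for c in ("scene","side"):
    p,d=manip.grab_frame(c); cv2.imwrite(f"pics/{c}0.png",p[:,:,::-1]); np.save(f"pics/{c}d.npy",d)
    for l in ("sealer","knob","tab_face","lever_face","collar","foot","tray","guard"):
        print(c,l,[(np.round(r["point"],4).tolist(),round(r["score"],2)) for r in manip.look_for(c,l)[:3]])
E
```

```text
pics
scene sealer [([0.5513, 0.171, 0.1153], 0.57)]
scene knob [([0.4996, -0.2205, 0.0408], 0.8), ([0.571, -0.0765, 0.037], 0.46)]
scene tab_face [([0.5014, -0.2881, 0.0031], 0.58)]
scene lever_face [([0.54, 0.1042, 0.1123], 0.89), ([0.3024, -0.3378, 0.0561], 0.28)]
scene collar [([0.504, -0.2803, 0.0246], 0.48)]
scene foot [([0.4946, -0.3455, 0.0239], 0.7)]
scene tray [([0.4988, -0.2849, 0.0231], 0.71), ([0.5037, -0.2886, 0.0043], 0.67)]
scene guard [([0.5361, 0.1032, 0.1134], 0.86)]
side sealer [([0.4996, 0.1011, 0.0971], 0.97)]
side knob [([0.4878, -0.2343, 0.0402], 0.85), ([0.5562, -0.0973, 0.0395], 0.75), ([0.3775, -0.1184, 0.0347], 0.75)]
side tab_face [([0.4507, 0.0731, 0.1], 0.66)]
side lever_face [([0.5342, 0.0854, 0.1117], 0.88)]
side collar [([0.4972, -0.2897, 0.0195], 0.61), ([0.5327, 0.0844, 0.111], 0.41), ([0.4866, -0.3582, 0.0256], 0.25)]
side foot [([0.4825, -0.3582, 0.0263], 0.77)]
side tray [([0.4878, -0.3097, 0.0042], 0.78)]
side guard [([0.5302, 0.0818, 0.1113], 0.58)]
```

View pics/scene0.png

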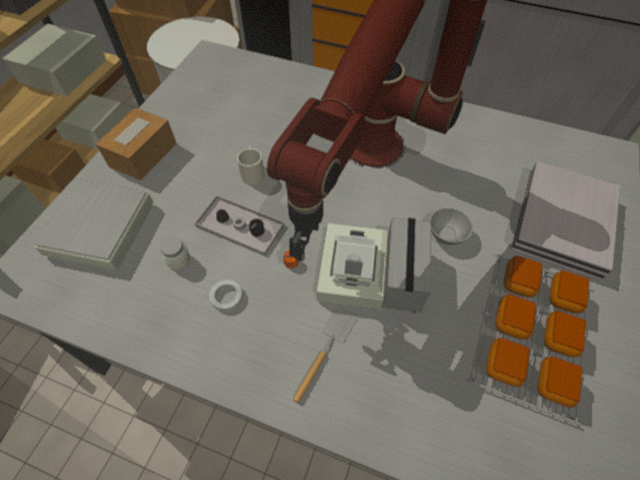

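View pics/side0.png

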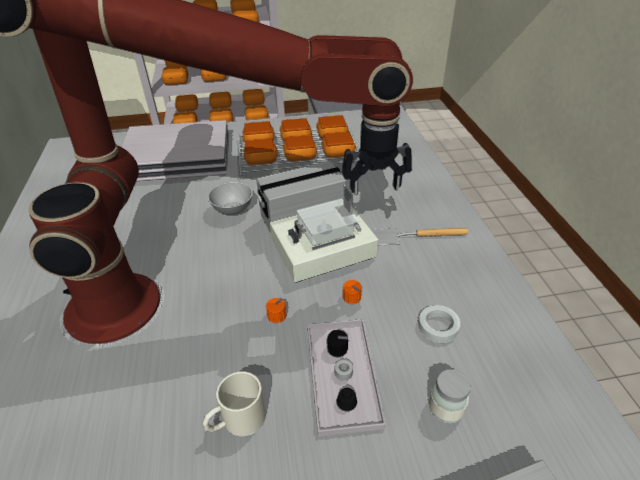

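The scene view shows the tray row at (222,215) foot, (240,224) collar and (257,227) knob. The guard is at (353,262), with the steel head to its right. The side view shows the black knob with its rib at (338,343), the collar at (343,369) and the foot at (347,400). The tab is at about (295,235), and the orange knobs are decoys. Next I'll get the sealer's yaw from depth.

```bash
cat > h.py <<'E'
from plant import manip
import cv2,numpy as np
def cloud(c,d,P=None):
    P=P or manip.camera_params(c); K=np.array(P["camera_matrix"]); R=cv2.Rodrigues(np.array(P["rvec"],float))[0]; t=np.array(P["tvec"],float).ravel()
    v,u=np.mgrid[:480,:640]; X=np.stack([(u-K[0,2])/K[0,0]*d,(v-K[1,2])/K[1,1]*d,d],-1)
    W=(X-t)@R; W[d==0]=np.nan; return W
def proj(c,p,P=None):
    P=P or manip.camera_params(c)
    return cv2.projectPoints(np.array(p,float).reshape(-1,3),np.array(P["rvec"],float),np.array(P["tvec"],float),np.array(P["camera_matrix"]),None)[0].reshape(-1,2)
E
python3 - <<'E'
from h import *
for c in("scene","side"):
    W=cloud(c,np.load(f"pics/{c}d.npy"));x,y,z=W[...,0],W[...,1],W[...,2]
    reg=(x>.35)&(x<.75)&(y>-.05)&(y<.36)
    for n,a,b in(("deck",.064,.078),("head",.134,.147)):
        m=reg&(z>a)&(z<b); m=cv2.morphologyEx(m.astype(np.uint8),cv2.MORPH_OPEN,np.ones((3,3)))>0
        p=W[m]; print(c,n,len(p),np.median(p[:,2]),cv2.minAreaRect(p[:,:2].astype(np.float32)))
        # corners
        print(np.round(cv2.boxPoints(cv2.minAreaRect(p[:,:2].astype(np.float32))),3).tolist())
    m=(x>.4)&(x<.6)&(y>-.45)&(y<-.12)&(z>.013)&(z<.021); print("tray",cv2.minAreaRect(W[m][:,:2].astype(np.float32)))
    m=(x>.4)&(x<.6)&(y>-.26)&(y<-.18)&(z>.034)&(z<.06); print("knobtop",W[m].mean(0),W[m][:,2].max(),m.sum(),cv2.minAreaRect(W[m][:,:2].astype(np.float32)))
E
```

```text
scene deck 2656 0.06875875723145286 ((0.521740198135376, 0.10406292229890823), (0.23120833933353424, 0.1977039873600006), 12.86653995513916)
[[0.3869999945163727, 0.17499999701976776], [0.4309999942779541, -0.017999999225139618], [0.656000018119812, 0.032999999821186066], [0.6119999885559082, 0.22599999606609344]]
scene head 2908 0.13893522714936885 ((0.5012232661247253, 0.19240161776542664), (0.2264493852853775, 0.1980600655078888), 12.790247917175293)
[[0.36899998784065247, 0.2639999985694885], [0.4129999876022339, 0.07100000232458115], [0.6340000033378601, 0.12099999934434891], [0.5899999737739563, 0.3140000104904175]]
tray ((0.4934934377670288, -0.28746330738067627), (0.252682626247406, 0.12996794283390045), 85.44464111328125)
knobtop [ 0.49631074 -0.2239745   0.04041147] 0.04747827380065173 144 ((0.4953024685382843, -0.22471635043621063), (0.04334711283445358, 0.041080065071582794), 53.88779067993164)
side deck 2233 0.06938380776038842 ((0.5196014642715454, 0.09983941167593002), (0.23084650933742523, 0.1935109943151474), 12.755133628845215)
[[0.38600000739097595, 0.16899999976158142], [0.42800000309944153, -0.019999999552965164], [0.6539999842643738, 0.03099999949336052], [0.6110000014305115, 0.2199999988079071]]
side head 1950 0.13957848273126489 ((0.48532456159591675, 0.20250555872917175), (0.22015789151191711, 0.2287498116493225), 87.24656677246094)
[[0.3659999966621399, 0.09799999743700027], [0.593999981880188, 0.08699999749660492], [0.6050000190734863, 0.3070000112056732], [0.37599998712539673, 0.3179999887943268]]
tray ((0.49122411012649536, -0.28612953424453735), (0.2539203464984894, 0.12566393613815308), 85.46488189697266)
knobtop [ 0.49169716 -0.22785694  0.04082126] 0.045903572313741314 315 ((0.4921918511390686, -0.2259385883808136), (0.04272598773241043, 0.042936041951179504), 26.787071228027344)
```

Run:
```python
from h import *
s=manip.state(); print(s["time"],s["tool_pos"],s["tool_rot"],s["gripper_width"])
from scipy.spatial.transform import Rotation as Ro
q=s["tool_rot"];print(Ro.from_quat([*q[1:],q[0]]).as_matrix().round(3))
P=manip.camera_params("wrist");R=cv2.Rodrigues(np.array(P["rvec"]))[0];print(R.round(3),-R.T@np.array(P["tvec"]).ravel())
```

```text
0.9 [ 6.24988109e-01 -6.67922387e-06  2.56336216e-01] [ 2.82059608e-05  7.07094080e-01  7.07119482e-01 -4.56906382e-06] 0.9981809397338005
[[-0.  1.  0.]
 [ 1.  0. -0.]
 [-0.  0. -1.]]
[[ 1.     0.     0.   ]
 [ 0.    -0.956  0.293]
 [ 0.    -0.293 -0.956]] [0.62523901 0.07538977 0.37358307]
```

```bash
python3 -m inch '[[[0.021,-0.037,-0.0125],[0,0,0],0],[[0.021,-0.037,-0.0125],[0,0,0],0],[[0.021,-0.037,-0.0125],[0,0,0],0],[[0.021,-0.036,-0.0125],[0,0,0],0],[[0,0,0],[0,0,-0.112],0],[[0,0,0],[0,0,-0.111],0],[[0,0,0],[0,0,0],0]]'
python3 - <<'E'
from h import *
p,d=manip.grab_frame("wrist"); cv2.imwrite("pics/w1.png",p[:,:,::-1]); np.save("pics/w1d.npy",d)
W=cloud("wrist",d)
for l in("tab_face","lever_face","guard","sealer"): print(l,[(np.round(r["point"],4).tolist(),round(r["score"],2)) for r in manip.look_for("wrist",l)[:2]])
th=np.radians(12.8);ex=np.array([np.cos(th),np.sin(th)]);ey=np.array([-ex[1],ex[0]]);o=np.array([.5266,.0953])
sx=(W[...,:2]-o)@ex; sy=(W[...,:2]-o)@ey; z=W[...,2]
for a in np.arange(-.13,.12,.01):
  m=(abs(sy)<.012)&(abs(sx-a)<.005); print(round(a,3),m.sum(),np.round(np.nanpercentile(z[m],[5,50,95]),3) if m.any() else "")
E
```

```text
time: 1.6
tool_pos: [0.4778, 0.0842, 0.3068]
tool_rot: [0.0, 0.624, 0.781, 0.0]
contact_force: [0.1, -1.0, -0.3]
gripper_width: 0.001
grasp_force: 0.0
tab_face [([0.4554, 0.0862, 0.1106], 0.74), ([0.5412, -0.2091, 0.0035], 0.74)]
lever_face [([0.5385, 0.1003, 0.1149], 0.78)]
guard [([0.5407, 0.1058, 0.1121], 0.94)]
sealer [([0.5094, 0.1606, 0.1154], 0.92)]
-0.13 66 [-0.002 -0.001  0.   ]
-0.12 75 [0.066 0.068 0.07 ]
-0.11 359 [0.068 0.07  0.365]
-0.1 1025 [0.069 0.361 0.369]
-0.09 4098 [0.085 0.357 0.367]
-0.08 3973 [0.085 0.344 0.353]
-0.07 2377 [0.09  0.337 0.368]
-0.06 1202 [0.069 0.301 0.339]
-0.05 6235 [0.284 0.332 0.368]
-0.04 1665 [0.112 0.304 0.367]
-0.03 2148 [0.113 0.337 0.368]
-0.02 3957 [0.113 0.342 0.353]
-0.01 4932 [0.113 0.356 0.367]
-0.0 1548 [0.112 0.361 0.369]
0.01 517 [0.112 0.113 0.365]
0.02 335 [0.111 0.113 0.114]
0.03 334 [0.111 0.112 0.114]
0.04 354 [0.111 0.113 0.115]
0.05 338 [0.113 0.114 0.115]
0.06 1396 [0.114 0.143 0.175]
0.07 212 [0.175 0.176 0.177]
0.08 0 
0.09 0 
0.1 17 [0.068 0.069 0.07 ]
0.11 25 [0.068 0.069 0.07 ]
```

View pics/w1.png

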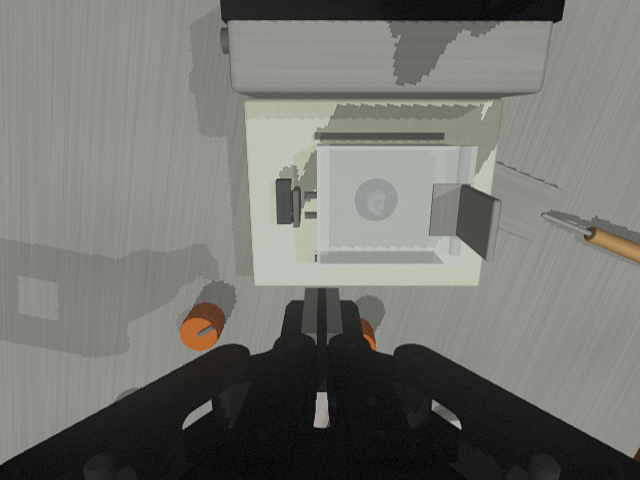

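The wrist view shows the tab plate at (296,205), the catch at (284,200) and the spindle through the guard at (376,200). The lever plate is at (480,220). Now I'll measure each in the sealer frame.

Run:
```python
from h import *
d=np.load("pics/w1d.npy");W=cloud("wrist",d)
th=np.radians(12.8);ex=np.array([np.cos(th),np.sin(th)]);ey=np.array([-ex[1],ex[0]]);o=np.array([.5266,.0953])
sx=(W[...,:2]-o)@ex; sy=(W[...,:2]-o)@ey; z=W[...,2]
def pr(n,m): print(n,m.sum(),*[np.round(np.percentile(a[m],[2,50,98]),4) for a in(sx,sy,z)])
b=(z<.2)&(abs(sy)<.085)
pr("catch",b&(z>.078)&(z<.089)&(sx<-.06))
pr("tab",b&(z>.093)&(z<.125)&(sx<-.058))
pr("tabtop",b&(z>.108)&(z<.125)&(sx<-.058))
pr("lever",b&(z>.125));pr("levtop",b&(z>.17))
pr("guardtop",b&(z>.109)&(z<.117)&(sx>-.058))
m=b&(z>.064)&(z<.074); pr("deck",m); print(cv2.minAreaRect(W[m][:,:2].astype(np.float32)))
print(cv2.boxPoints(cv2.minAreaRect(W[m][:,:2].astype(np.float32))))
g=b&(z>.109)&(z<.117)&(sx>-.058)&(sx<.05);print(cv2.minAreaRect(W[g][:,:2].astype(np.float32)))
s=manip.state()["tool_pos"];print("tcp",(np.array(s[:2])-o)@ex,(np.array(s[:2])-o)@ey,s[2])
```

```text
catch 707 [-0.0902 -0.0835 -0.0687] [-0.0164  0.004   0.0229] [0.0788 0.0838 0.0859]
tab 409 [-0.0745 -0.0698 -0.0586] [-0.0112  0.005   0.0187] [0.0936 0.1093 0.1118]
tabtop 220 [-0.0734 -0.071  -0.0687] [-0.0119  0.0034  0.0183] [0.1088 0.1104 0.112 ]
lever 2187 [0.0632 0.0639 0.0688] [-0.0178  0.0044  0.0241] [0.1266 0.1603 0.1765]
levtop 712 [0.0635 0.0654 0.0693] [-0.018   0.0036  0.0238] [0.1703 0.1751 0.177 ]
guardtop 18154 [-0.0513  0.0084  0.0699] [-0.0471  0.0069  0.053 ] [0.1106 0.1122 0.1144]
deck 21018 [-0.1158 -0.0559  0.1062] [-0.0826  0.0377  0.0836] [0.0672 0.0688 0.0728]
((0.5227988958358765, 0.09414795786142349), (0.22977961599826813, 0.16971799731254578), 12.711044311523438)
[[ 0.39205292  0.15164755]
 [ 0.42939666 -0.01391101]
 [ 0.6535449   0.03664836]
 [ 0.61620116  0.20220692]]
((0.5245429873466492, 0.09741413593292236), (0.10327033698558807, 0.10423576086759567), 12.599613189697266)
tcp -0.04982719401847822 -0.00043098602493596015 0.3060807057325539
```

```bash
python3 -m inch '[[[0.004,-0.03,0.04],[0,0,0],0],[[0,-0.029,0.04],[0,0,0],0],[[0,0,0.045],[0,0,0],0],[[0,0,0.04],[0,0,0],0],[[0,0,0.022],[0,0,0],0],[[0,0.008,0],[0,0,0],0],[[0,0,0],[0,0,0],0]]'
```

```text
time: 2.55
tool_pos: [0.4287, 0.0767, 0.1202]
tool_rot: [0.0, 0.624, 0.781, 0.0]
contact_force: [0.3, 0.6, 1.5]
gripper_width: 0.0
grasp_force: 0.0
```

```bash
python3 -m inch '[[[0,0.005,0],[0,0,0],0],[[0,0.004,0],[0,0,0],0],[[0,0.003,0],[0,0,0],0],[[0,0.003,0],[0,0,0],0],[[0,0,0],[0,0,0],0]]'
```

```text
time: 3.05
tool_pos: [0.4426, 0.08, 0.1198]
tool_rot: [0.0, 0.624, 0.781, 0.0]
contact_force: [0.1, 0.2, -0.3]
gripper_width: 0.001
grasp_force: 0.0
```

```bash
python3 -m inch '[[[0,0.003,0],[0,0,0],0],[[0,0.003,0],[0,0,0],0],[[0,0,0],[0,0,0],0]]';python3 -m inch '[[[0,0.003,0],[0,0,0],0],[[0,0,0],[0,0,0],0]]'
```

```text
time: 3.35
tool_pos: [0.4482, 0.0813, 0.1195]
tool_rot: [-0.0, 0.624, 0.781, 0.0]
contact_force: [-1.7, -0.6, 1.8]
gripper_width: 0.003
grasp_force: 1.0
time: 3.55
tool_pos: [0.4509, 0.0819, 0.1195]
tool_rot: [-0.0, 0.624, 0.781, -0.0]
contact_force: [-3.2, -0.2, 3.5]
gripper_width: -0.004
grasp_force: 2.3
```

```bash
python3 -m inch '[[[0,0.003,0],[0,0,0],0],[[0,0.002,0],[0,0,0],0],[[0,0,0],[0,0,0],0]]'
cat > g.py <<'E'
from h import *
th=np.radians(12.75);ex=np.array([np.cos(th),np.sin(th)]);ey=np.array([-ex[1],ex[0]]);o=np.array([.5268,.0989])
def S(W): return (W[...,:2]-o)@ex,(W[...,:2]-o)@ey,W[...,2]
def tcp():
    s=manip.state(); sx,sy,z=S(np.array(s["tool_pos"])); print("t",round(s["time"],2),"tcp sealer",np.round([sx,sy,z],4),"F",np.round(s["contact_force"],1))
def prof(c):
    p,d=manip.grab_frame(c); sx,sy,z=S(cloud(c,d))
    for a in np.arange(-.05,.21,.02):
        m=(abs(sy)<.045)&(abs(sx-a)<.006)&(z>.06)&(z<.26)
        if m.sum()>5: print(round(a,2),m.sum(),np.round(np.percentile(z[m],[5,50,95]),3))
    return p,d
E
python3 -c "
from g import *
tcp();prof('side')"
```

```text
time: 3.85
tool_pos: [0.4513, 0.0822, 0.1172]
tool_rot: [-0.004, 0.624, 0.782, -0.005]
contact_force: [-15.6, -5.4, 4.7]
gripper_width: 0.002
grasp_force: 8.4
t 3.85 tcp sealer [-0.0773  0.0004  0.1172] F [-15.6  -5.4   4.7]
-0.05 313 [0.069 0.124 0.247]
-0.03 145 [0.079 0.123 0.189]
-0.01 101 [0.116 0.119 0.122]
0.01 105 [0.115 0.118 0.12 ]
0.03 102 [0.113 0.116 0.119]
0.05 96 [0.113 0.115 0.119]
0.07 279 [0.071 0.141 0.176]
0.09 36 [0.067 0.07  0.072]
0.11 19 [0.067 0.069 0.07 ]
```

```bash
python3 -m inch '[[[0,-0.02,0],[0,0,0],0],[[0,-0.01,-0.03],[0,0,0],0],[[0,0,-0.045],[0,0,0],0],[[0,0.045,0],[0,0,0],0],[[0,0.045,0],[0,0,0],0],[[0,0.04,0],[0,0,0],0],[[0,0,0.015],[0,0,0],0],[[0,0,0],[0,0,0],0]]'; python3 -c "
from g import *
tcp();prof('side')"
```

```text
time: 4.7
tool_pos: [0.5522, 0.1052, 0.1763]
tool_rot: [-0.002, 0.624, 0.781, -0.002]
contact_force: [-0.6, 0.6, -0.6]
gripper_width: -0.001
grasp_force: 0.0
t 4.7 tcp sealer [0.0262 0.0005 0.1763] F [-0.6  0.6 -0.6]
-0.05 285 [0.068 0.112 0.127]
-0.03 178 [0.069 0.124 0.246]
-0.01 199 [0.071 0.123 0.257]
0.01 291 [0.117 0.188 0.256]
0.03 289 [0.116 0.182 0.253]
0.05 155 [0.114 0.118 0.255]
0.07 378 [0.084 0.151 0.242]
0.09 39 [0.067 0.07  0.24 ]
0.11 22 [0.066 0.068 0.071]
```

Run:
```python
import numpy as np
def T(c,f): 
    y=np.array([np.cos(f),-np.sin(f)]);z=np.array([-np.sin(f),-np.cos(f)]); return c-.012*y-.025*z,y,z
p=np.array([.0262,.1763]);f0=0
for t in np.r_[.1,np.arange(.25,1.42,.13)]:
    c=np.array([.075,.082])+[-.013*np.cos(t)+.069*np.sin(t),.069*np.cos(t)+.013*np.sin(t)]
    f=.45*(t-.1); q,_,_=T(c,f); _,y,z=T(c,f0); d=q-p
    print(round(t,2),"y %.4f z %.4f turn %.3f"%(d@y,d@z,f-f0),q.round(4)); p=q;f0=f
```

```text
0.1 y 0.0308 z -0.0007 turn 0.000 [0.057 0.177]
0.25 y 0.0122 z -0.0009 turn 0.068 [0.0692 0.1778]
0.38 y 0.0106 z -0.0001 turn 0.059 [0.0798 0.1772]
0.51 y 0.0105 z 0.0005 turn 0.058 [0.0901 0.1753]
0.64 y 0.0104 z 0.0012 turn 0.058 [0.1001 0.1723]
0.77 y 0.0103 z 0.0018 turn 0.059 [0.1097 0.168 ]
0.9 y 0.0101 z 0.0024 turn 0.058 [0.1185 0.1627]
1.03 y 0.0098 z 0.0031 turn 0.058 [0.1267 0.1564]
1.16 y 0.0095 z 0.0036 turn 0.058 [0.1339 0.1492]
1.29 y 0.0092 z 0.0042 turn 0.058 [0.1401 0.1412]
```

```bash
python3 -m inch '[[[0,0.02,0],[0,0,0],0],[[0,0.01,0],[0,0,0],0],[[0,0.012,-0.001],[0.068,0,0],0],[[0,0.0106,0],[0.058,0,0],0],[[0,0.0105,0.0005],[0.058,0,0],0]]' && python3 -m inch '[[[0,0.0104,0.0012],[0.058,0,0],0],[[0,0.0103,0.0018],[0.058,0,0],0]]';python3 -c "
from g import *
tcp();prof('side')"
```

```text
time: 5.25
tool_pos: [0.6141, 0.119, 0.1785]
tool_rot: [-0.058, 0.621, 0.778, -0.073]
contact_force: [-1.8, -0.4, -0.6]
gripper_width: 0.001
grasp_force: 0.6
time: 5.45
tool_pos: [0.6336, 0.1234, 0.1716]
tool_rot: [-0.094, 0.617, 0.772, -0.118]
contact_force: [-1.5, -0.1, 1.0]
gripper_width: -0.001
grasp_force: 0.6
t 5.45 tcp sealer [0.1096 0.0003 0.1716] F [-1.5 -0.1  1. ]
-0.05 143 [0.068 0.07  0.18 ]
-0.03 234 [0.068 0.162 0.197]
-0.01 261 [0.068 0.09  0.188]
0.01 136 [0.069 0.074 0.178]
0.03 136 [0.066 0.07  0.162]
0.05 94 [0.068 0.138 0.146]
0.07 136 [0.069 0.129 0.254]
0.09 242 [0.069 0.128 0.256]
0.11 270 [0.138 0.203 0.252]
0.13 128 [0.161 0.218 0.256]
0.15 66 [0.189 0.206 0.249]
0.17 66 [0.2   0.217 0.245]
```

Guard is swinging up. Continuing.

```bash
python3 -m inch '[[[0,0.0101,0.0024],[0.058,0,0],0],[[0,0.0098,0.0031],[0.058,0,0],0],[[0,0.0095,0.0036],[0.058,0,0],0],[[0,0.0092,0.0042],[0.058,0,0],0],[[0,0.009,0.0045],[0.058,0,0],0],[[0,0.006,0.0035],[0,0,0],0]]';python3 -c "
from g import *
tcp();p,d=prof('side');cv2.imwrite('pics/s2.png',p[130:330,200:480,::-1].repeat(2,0).repeat(2,1))"
```

```text
time: 6.1
tool_pos: [0.6717, 0.132, 0.1279]
tool_rot: [-0.182, 0.597, 0.748, -0.227]
contact_force: [-0.5, 0.0, -0.5]
gripper_width: 0.001
grasp_force: 0.0
t 6.1 tcp sealer [0.1486 0.0003 0.1279] F [-0.5  0.  -0.5]
-0.05 116 [0.067 0.07  0.088]
-0.03 109 [0.067 0.069 0.072]
-0.01 125 [0.067 0.072 0.089]
0.01 79 [0.066 0.07  0.075]
0.03 105 [0.067 0.07  0.072]
0.05 187 [0.067 0.071 0.238]
0.07 278 [0.069 0.087 0.233]
0.09 121 [0.068 0.113 0.233]
0.11 9 [0.067 0.069 0.071]
0.13 193 [0.099 0.172 0.215]
0.15 148 [0.1   0.143 0.215]
0.17 185 [0.135 0.195 0.232]
0.19 262 [0.138 0.231 0.257]
```

View pics/s2.png

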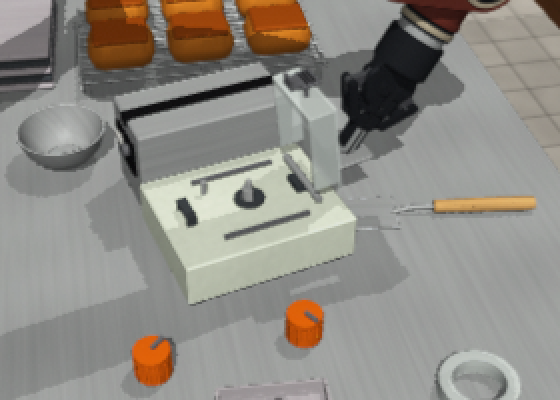

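```bash
python3 -m inch '[[[0,0,-0.03],[0,0,0],0],[[0,0,-0.045],[0,0,0],0],[[0,0,-0.045],[0,0,0],0],[[0,0,-0.045],[0,0,0],0],[[0,0,-0.045],[-0.147,0,0],0],[[0,0,0],[-0.147,0,0],0],[[0,0,0],[-0.147,0,0],0],[[0,0,0],[-0.147,0,0],0]]';python3 -c "
from g import *
tcp();prof('side')"
```

```text
time: 6.95
tool_pos: [0.7859, 0.1578, 0.307]
tool_rot: [0.003, 0.624, 0.781, 0.003]
contact_force: [-0.3, 0.7, 0.3]
gripper_width: -0.0
grasp_force: 0.0
t 6.95 tcp sealer [2.658e-01 3.000e-04 3.070e-01] F [-0.3  0.7  0.3]
-0.05 119 [0.067 0.07  0.087]
-0.03 106 [0.067 0.07  0.072]
-0.01 129 [0.068 0.071 0.091]
0.01 84 [0.067 0.071 0.076]
0.03 101 [0.067 0.069 0.072]
0.05 103 [0.066 0.069 0.072]
0.07 156 [0.069 0.082 0.088]
0.09 123 [0.067 0.071 0.206]
0.11 322 [0.087 0.129 0.227]
0.13 66 [0.111 0.204 0.224]
0.15 32 [0.073 0.076 0.079]
0.17 10 [0.071 0.073 0.074]
```

```bash
python3 -m inch '[[[0,-0.048,0],[0,0,0],1],[[0,-0.048,0],[0,0,0],1],[[0,-0.048,0],[0,0,0],1],[[0,-0.048,0],[0,0,0],1],[[0,-0.048,0],[0,0,0],1],[[-0.01,-0.026,0],[0,0,0],1],[[0,0,0],[0,0,0],1],[[0,0,0],[0,0,0],1]]';python3 - <<'E'
from g import *
tcp();p,d=manip.grab_frame('wrist');P=manip.camera_params('wrist')
W=cloud('wrist',d,P);np.save('pics/w3d.npy',W)
c=proj('wrist',[*o,.095],P)[0];print(c)
sx,sy,z=S(W);m=(z>.078)&(z<.11)&(np.hypot(sx,sy)<.02);print(m.sum(),np.median(sx[m&(z>.095)]),np.median(sy[m&(z>.095)]),np.unique(z[m].round(3),return_counts=True))
u,v=map(int,c);cr=p[v-40:v+40,u-50:u+50];cv2.imwrite('pics/w3.png',cv2.resize(cr[:,:,::-1],None,fx=7,fy=7,interpolation=cv2.INTER_CUBIC));print(u-50,v-40)
E
```

```text
time: 7.8
tool_pos: [0.5284, 0.0892, 0.3054]
tool_rot: [-0.0, 0.624, 0.781, -0.0]
contact_force: [1.1, 0.0, -0.1]
gripper_width: 0.996
grasp_force: 0.0
t 7.8 tcp sealer [-0.0006 -0.0098  0.3054] F [ 1.1  0.  -0.1]
[321.18282137 197.47971157]
328 0.0007039814477831582 0.00023895074409261853 (array([0.078, 0.079, 0.08 , 0.081, 0.082, 0.083, 0.084, 0.085, 0.086,
       0.087, 0.088, 0.089, 0.09 , 0.091, 0.092, 0.093, 0.094, 0.096,
       0.097, 0.098, 0.099, 0.1  , 0.101, 0.102]), array([ 1,  3,  4,  3,  4,  3,  3,  4,  3,  8, 35, 94, 75, 10,  1,  3,  3,
        1,  4,  9, 14, 11, 17, 15]))
271 157
```

View pics/w3.png

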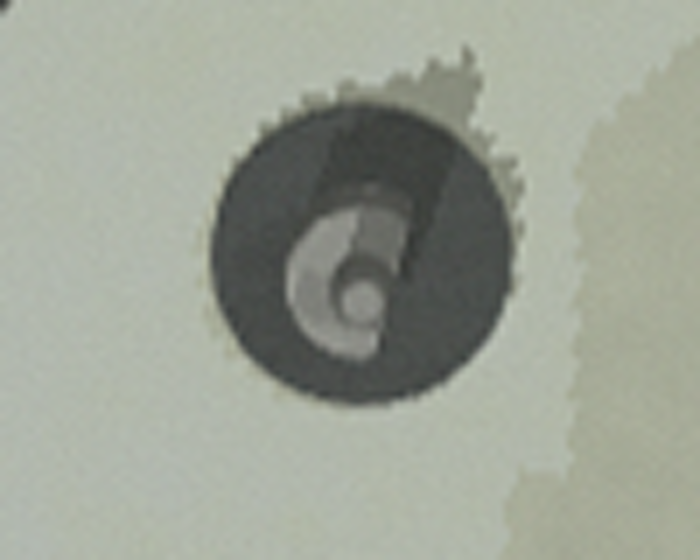

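The spindle's D top is at crop (350,280), with its flat on the right running from (410,215) to (378,355). The dark collar disc is centred at (362,253). I'll convert these to the world frame.

Run:
```python
from g import *
P=manip.camera_params('wrist');K=np.array(P["camera_matrix"]);R=cv2.Rodrigues(np.array(P["rvec"],float))[0];t=np.array(P["tvec"],float).ravel();C=-R.T@t
def bp(u,v,z):
    r=R.T@np.linalg.inv(K)@[u,v,1]; return C+r*(z-C[2])/r[2]
f=lambda x,y,z:bp(271+(x+.5)/7-.5,157+(y+.5)/7-.5,z)
a=f(410,215,.09);b=f(378,355,.09);e=(a-b)[:2];n=np.array([e[1],-e[0]])/np.hypot(*e)
print("flat len",np.hypot(*e),"normal yaw deg",np.degrees(np.arctan2(n[1],n[0])))
for z in(.07,.074): 
  q=f(362,253,z);print("collar centre",q,S(q))
q=f(362,303,.102);print("nose",q,S(q))
W=np.load('pics/w3d.npy');sx,sy,z=S(W);m=(z>.087)&(z<.092)&(np.hypot(sx,sy)<.013);print("Dtop",W[m].mean(0),(W[m][:,:2].mean(0)-q[:2])@n, (a[:2]-q[:2])@n)
```

```text
flat len 0.0183172626812765 normal yaw deg 0.32340343877678523
collar centre [0.52788421 0.0986293  0.07      ] (np.float64(0.0009977357619594617), np.float64(-0.0005033050330984669), array(0.07))
collar centre [0.52771153 0.0993591  0.074     ] (np.float64(0.000990377307050842), np.float64(0.0002466118610728943), array(0.074))
nose [0.52786769 0.09847417 0.102     ] (np.float64(0.0009473848490775154), np.float64(-0.0006509714487792467), array(0.102))
Dtop [0.52469478 0.09991717 0.0892393 ] -0.003164721652767895 0.003990434608329618
```

```bash
python3 -m inch '[[[-0.0427,-0.0148,0],[0,0,0],0.68],[[-0.0427,-0.0148,0],[0,0,0],0.68],[[-0.0427,-0.0148,0],[0,0,0],0.68],[[-0.0427,-0.0148,0],[0,0,0],0.68],[[-0.0427,-0.0148,0.01],[0,0,0],0.68],[[-0.0427,-0.0148,0.02],[0,0,0],0.68],[[-0.0427,-0.0148,0.02],[0,0,0],0.68],[[0,0,0],[0,0,0],0.68]]';python3 - <<'E'
from g import *
tcp();print(manip.state()["tool_pos"],manip.state()["joint_pos"]);p,d=manip.grab_frame('wrist');P=manip.camera_params('wrist')
W=cloud('wrist',d,P);np.save('pics/w4d.npy',W)
x,y,z=W[...,0],W[...,1],W[...,2]
m=(z>.036)&(z<.05)&(np.hypot(x-.493,y+.225)<.035)
print(m.sum(),np.percentile(W[m],[1,50,99],axis=0).round(4),cv2.minEnclosingCircle(W[m][:,:2].astype(np.float32)))
r=m&(z>.0435);print("rib",r.sum(),W[r].mean(0) if r.any() else 0)
print([(np.round(r["point"],4).tolist(),round(r["score"],2)) for r in manip.look_for("wrist","knob")[:3]])
u,v=map(int,proj('wrist',[.493,-.225,.042],P)[0]);v=max(v,50);cr=p[v-50:v+50,u-60:u+60];cv2.imwrite('pics/w4.png',cv2.resize(cr[:,:,::-1],None,fx=6,fy=6,interpolation=cv2.INTER_CUBIC));print(u-60,v-50)
E
```

```text
time: 8.65
tool_pos: [0.4921, -0.2289, 0.2507]
tool_rot: [-0.004, 0.626, 0.78, -0.002]
contact_force: [-0.9, 1.0, -0.4]
gripper_width: 0.678
grasp_force: 0.0
t 8.65 tcp sealer [-0.1062 -0.3121  0.2507] F [-0.9  1.  -0.4]
[ 0.49212494 -0.22891787  0.25065963] [-0.57117295 -0.13586595  1.80533874 -0.00287618  1.47991533 -0.78834774]
1950 [[ 0.4749 -0.2408  0.0373]
 [ 0.4951 -0.2198  0.0431]
 [ 0.5156 -0.1999  0.0469]] ((0.49535876512527466, -0.2206042855978012), 0.022495921701192856)
rib 598 [ 0.49698796 -0.22061321  0.04447002]
[([0.3821, -0.1076, 0.0367], 0.88), ([0.488, -0.2173, 0.0476], 0.84), ([0.5538, -0.0838, 0.0347], 0.64)]
262 157
```

View pics/w4.png

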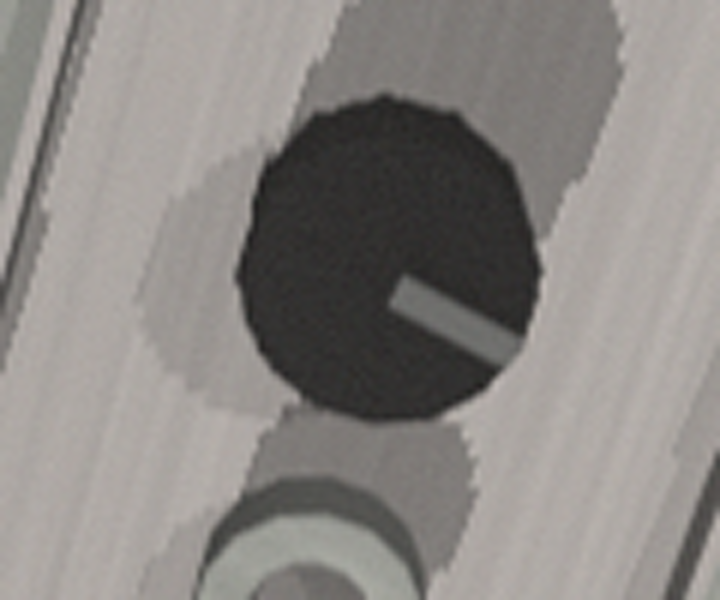

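The knob top is at crop (390,260), with its rib running from (398,288) out to (512,352) and the collar below it. Next I'll compute the rib yaw.

Run:
```python
from g import *
P=manip.camera_params('wrist');K=np.array(P["camera_matrix"]);R=cv2.Rodrigues(np.array(P["rvec"],float))[0];t=np.array(P["tvec"],float).ravel();C=-R.T@t
def f(x,y,z,u0=262,v0=157):
    r=R.T@np.linalg.inv(K)@[u0+(x+.5)/6-.5,v0+(y+.5)/6-.5,1]; return C+r*(z-C[2])/r[2]
a=f(398,288,.045);b=f(514,350,.045);e=(b-a)[:2];print(a,b,"rib yaw",np.degrees(np.arctan2(e[1],e[0])))
q=manip.state()["tool_rot"];from scipy.spatial.transform import Rotation as Ro
M=Ro.from_quat([*q[1:],q[0]]).as_matrix();s=np.array(manip.state()["tool_pos"]);print(s,"tool y yaw",np.degrees(np.arctan2(M[1,1],M[0,1])))
d=np.array([.4953,-.2206,.031])-s;print("shift in tool",(M.T@d).round(4))
```

```text
[ 0.49822483 -0.22051326  0.045     ] [ 0.51681421 -0.22577432  0.045     ] rib yaw -15.802278938004365
[ 0.49381554 -0.22586218  0.253608  ] tool y yaw 12.678699588156128
shift in tool [0.0043 0.0033 0.2226]
```

```bash
python3 -m inch '[[[0.0043,0.0033,0.04],[0,0,0],0.68],[[0,0,0.045],[0,0,0],0.68],[[0,0,0.045],[0,0,0],0.68],[[0,0,0.045],[0,0,0],0.68],[[0,0,0.03],[0,0,0],0.68],[[0,0,0.0176],[0,0,0],0.68],[[0,0,0],[0,0,0],0.68]]' && python3 -m inch '[[[0,0,0],[0,0,0],0.3],[[0,0,0],[0,0,0],0.3],[[0,0,0],[0,0,0],0.3],[[0,0,0],[0,0,0],0.3],[[0,0,0],[0,0,0],0.3]]'
```

```text
time: 9.45
tool_pos: [0.4947, -0.2179, 0.0295]
tool_rot: [-0.003, 0.623, 0.782, -0.001]
contact_force: [0.0, -0.2, 0.7]
gripper_width: 0.683
grasp_force: 0.0
time: 9.95
tool_pos: [0.4964, -0.2207, 0.0334]
tool_rot: [0.001, 0.624, 0.781, -0.0]
contact_force: [0.9, 1.6, 3.5]
gripper_width: 0.501
grasp_force: 61.3
```

```bash
python3 -m inch '[[[0,0,-0.03],[0,0,0],0.3],[[0,0,-0.05],[0,0,0],0.3],[[0,0,-0.05],[0,0,0],0.3],[[0,0,-0.05],[0,0,0],0.3],[[0.0435,0.0144,0],[0,0,0],0.3],[[0.0435,0.0144,0],[0,0,0],0.3],[[0.0435,0.0144,0],[0,0,0],0.3],[[0.0435,0.0144,0],[0,0,0],0.3]]' && python3 -m inch '[[[0.0435,0.0144,0],[0,0,0],0.3],[[0.0435,0.0144,0],[0,0,0],0.3],[[0.0435,0.0144,0],[0,0,0],0.3],[[0,0,0],[0,0,-0.13],0.3],[[0,0,0],[0,0,-0.13],0.3],[[0,0,0],[0,0,0],0.3],[[0,0,0],[0,0,0],0.3]]'
python3 - <<'E'
from g import *
from scipy.spatial.transform import Rotation as Ro
s=manip.state();q=s["tool_rot"];M=Ro.from_quat([*q[1:],q[0]]).as_matrix();t=np.array(s["tool_pos"])
print(t,"yaw",np.degrees(np.arctan2(M[1,1],M[0,1])),(M.T@(np.array([.5278,.0986,.1455])-t)).round(4))
p,d=manip.grab_frame('wrist');P=manip.camera_params('wrist')
u,v=map(int,proj('wrist',[*t[:2],t[2]+.012],P)[0]);print(u,v)
v=min(max(v,70),410);cr=p[v-70:v+70,u-90:u+90];cv2.imwrite('pics/w5.png',cv2.resize(cr[:,:,::-1],None,fx=4,fy=4,interpolation=cv2.INTER_CUBIC))
E
```

```text
time: 10.75
tool_pos: [0.513, -0.0363, 0.2117]
tool_rot: [-0.0, 0.624, 0.781, -0.001]
contact_force: [1.0, -0.0, -1.9]
gripper_width: 0.497
grasp_force: 61.5
time: 11.45
tool_pos: [0.5264, 0.0988, 0.2114]
tool_rot: [-0.001, 0.519, 0.855, -0.001]
contact_force: [-1.0, -0.0, -2.2]
gripper_width: 0.503
grasp_force: 61.4
[0.52643458 0.09882781 0.21136778] yaw 27.502395295870482 [-0.0009  0.0013  0.0659]
319 363
```

View pics/w5.png

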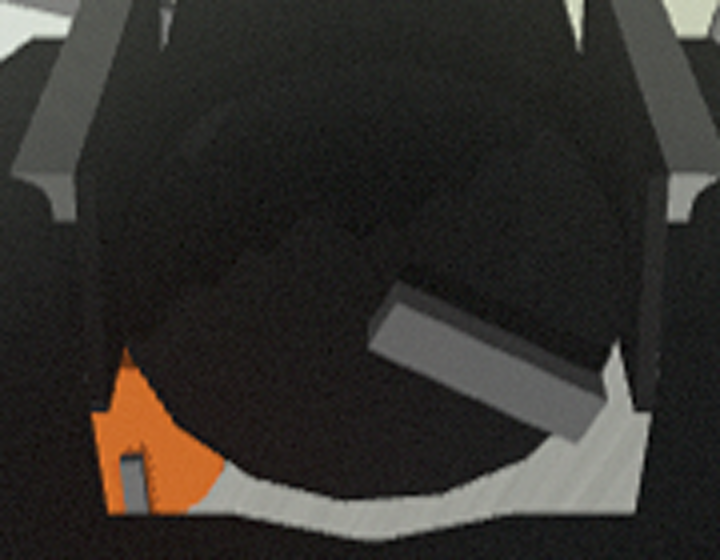

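The rib sits about 25–29° below tool y in the picture, so knob yaw is about 0, in line with the flat. Now I'll descend.

```bash
python3 -m inch '[[[-0.0009,0.0013,0.04],[0,0,0],0.3],[[0,0,0.025],[0,0,0],0.3],[[0,0,0.005],[0,0,0],0.3],[[0,0,0.005],[0,0,0],0.3],[[0,0,0.005],[0,0,0],0.3],[[0,0,0],[0,0,0],0.3]]' && python3 -m inch '[[[0,0,0.004],[0,0,0],0.3],[[0,0,0.004],[0,0,0],0.3],[[0,0,0],[0,0,0],0.3]]'
```

```text
time: 12.1
tool_pos: [0.5286, 0.0987, 0.1324]
tool_rot: [-0.0, 0.518, 0.856, -0.0]
contact_force: [0.5, 0.5, -2.0]
gripper_width: 0.501
grasp_force: 61.5
time: 12.4
tool_pos: [0.5278, 0.0988, 0.1232]
tool_rot: [-0.001, 0.517, 0.856, -0.001]
contact_force: [-0.8, -0.1, -1.4]
gripper_width: 0.498
grasp_force: 61.5
```

```bash
python3 -m inch '[[[0,0,0.003],[0,0,0],0.3],[[0,0,0.003],[0,0,0],0.3],[[0,0,0],[0,0,0],0.3]]'
```

```text
time: 12.7
tool_pos: [0.5286, 0.0988, 0.12]
tool_rot: [-0.001, 0.517, 0.856, -0.001]
contact_force: [-4.8, -1.3, 10.6]
gripper_width: 0.499
grasp_force: 62.8
```

```bash
python3 -m inch '[[[0,0,0],[0,0,-0.05],0.3],[[0,0,0],[0,0,-0.05],0.3],[[0,0,0],[0,0,0],0.3]]'; python3 -m inch '[[[0,0,0],[0,0,-0.05],0.3],[[0,0,0],[0,0,-0.05],0.3],[[0,0,0],[0,0,0],0.3]]'
```

```text
time: 13.0
tool_pos: [0.5294, 0.0992, 0.1202]
tool_rot: [0.0, 0.474, 0.881, 0.0]
contact_force: [-2.8, 0.8, 7.7]
gripper_width: 0.5
grasp_force: 62.4
time: 13.3
tool_pos: [0.5296, 0.0994, 0.1202]
tool_rot: [0.001, 0.429, 0.903, 0.001]
contact_force: [-1.5, 2.1, 6.4]
gripper_width: 0.499
grasp_force: 62.3
```

```bash
python3 -m inch '[[[0,0,0],[0,0,0.05],0.3],[[0,0,0],[0,0,0.05],0.3],[[0,0,0],[0,0,0.05],0.3],[[0,0,0],[0,0,0.05],0.3],[[0,0,0],[0,0,0],0.3]]'; python3 -m inch '[[[0,0,0],[0,0,0.05],0.3],[[0,0,0],[0,0,0.05],0.3],[[0,0,0],[0,0,0],0.3]]';python3 -m inch '[[[0,0,0],[0,0,0.05],0.3],[[0,0,0],[0,0,0.05],0.3],[[0,0,0],[0,0,0],0.3]]'
```

```text
time: 13.8
tool_pos: [0.5299, 0.0986, 0.1202]
tool_rot: [0.001, 0.518, 0.856, 0.0]
contact_force: [-0.2, -0.5, 6.8]
gripper_width: 0.498
grasp_force: 62.3
time: 14.1
tool_pos: [0.5299, 0.0984, 0.1202]
tool_rot: [0.001, 0.56, 0.829, 0.0]
contact_force: [-1.0, -1.4, 6.6]
gripper_width: 0.497
grasp_force: 62.3
time: 14.4
tool_pos: [0.5299, 0.0983, 0.1202]
tool_rot: [0.001, 0.601, 0.8, 0.0]
contact_force: [-0.1, -2.4, 6.4]
gripper_width: 0.498
grasp_force: 62.4
```

```bash
python3 -m inch '[[[0.0008,-0.0019,0],[0,0,0],0.3],[[0,0,0],[0,0,-0.05],0.3],[[0,0,0],[0,0,-0.05],0.3],[[0,0,0],[0,0,0],0.3]]';python3 -m inch '[[[0,0,0],[0,0,-0.05],0.3],[[0,0,0],[0,0,-0.05],0.3],[[0,0,0],[0,0,0],0.3]]';python3 -m inch '[[[0,0,0],[0,0,-0.05],0.3],[[0,0,0],[0,0,-0.05],0.3],[[0,0,0],[0,0,0],0.3]]'
```

```text
time: 14.8
tool_pos: [0.5281, 0.0992, 0.1201]
tool_rot: [0.001, 0.559, 0.829, 0.001]
contact_force: [0.9, 0.8, 6.3]
gripper_width: 0.501
grasp_force: 62.1
time: 15.1
tool_pos: [0.5279, 0.0995, 0.1201]
tool_rot: [0.001, 0.517, 0.856, 0.001]
contact_force: [1.1, 0.8, 5.6]
gripper_width: 0.496
grasp_force: 62.1
time: 15.4
tool_pos: [0.5278, 0.0997, 0.12]
tool_rot: [0.001, 0.474, 0.881, 0.001]
contact_force: [0.8, 1.3, 6.8]
gripper_width: 0.498
grasp_force: 62.1
```

```bash
python3 -m inch '[[[0,0,-0.006],[0,0,0.08],0.3],[[0,0,0],[0,0,0],0.3]]'; for i in 1 2 3; do python3 -m inch '[[[0.0005,-0.0009,0],[0,0,0],0.3],[[0,0,0],[0,0,0],0.3],[[0,0,0],[0,0,0],0.3]]'|egrep 'pos|force'; done
```

```text
time: 15.6
tool_pos: [0.5263, 0.0992, 0.1241]
tool_rot: [-0.0, 0.509, 0.861, -0.0]
contact_force: [0.2, -0.3, -1.3]
gripper_width: 0.499
grasp_force: 61.6
tool_pos: [0.5245, 0.099, 0.123]
contact_force: [0.3, -0.4, -2.4]
grasp_force: 61.6
tool_pos: [0.5239, 0.099, 0.1236]
contact_force: [-0.6, 0.3, -2.7]
grasp_force: 61.6
tool_pos: [0.5235, 0.099, 0.1239]
contact_force: [4.3, 0.8, -4.4]
grasp_force: 61.4
```

```bash
python3 -m inch '[[[-0.0005,0.0009,0],[0,0,0],0.3],[[0.0045,0.0022,0],[0,0,0],0.3],[[0,0,0],[0,0,0],0.3],[[0,0,0],[0,0,0],0.3]]'|egrep 'pos|force'; for i in 1 2 3; do python3 -m inch '[[[0.0009,0.00044,0],[0,0,0],0.3],[[0,0,0],[0,0,0],0.3],[[0,0,0],[0,0,0],0.3]]'|egrep 'pos|ct_force'; done
```

```text
tool_pos: [0.5237, 0.1044, 0.1238]
contact_force: [1.0, 1.2, -1.3]
grasp_force: 61.5
tool_pos: [0.5237, 0.105, 0.1237]
contact_force: [1.5, -0.3, -1.1]
tool_pos: [0.5237, 0.106, 0.1237]
contact_force: [0.7, -0.9, -0.7]
tool_pos: [0.5237, 0.1071, 0.1237]
contact_force: [2.5, -0.6, -1.6]
```

```bash
for i in 1 2 ; do python3 -m inch '[[[0.0009,0.00044,0],[0,0,0],0.3],[[0,0,0],[0,0,0],0.3],[[0,0,0],[0,0,0],0.3]]'|egrep 'pos|ct_force'; done
```

```text
tool_pos: [0.5236, 0.1081, 0.1237]
contact_force: [2.4, -0.8, -1.2]
tool_pos: [0.5236, 0.1086, 0.1237]
contact_force: [4.1, -3.9, -1.5]
```

```bash
python3 -m inch '[[[-0.0058,-0.002,0],[0,0,0],0.3],[[-0.0052,-0.0026,0],[0,0,0],0.3],[[0,0,0],[0,0,0],0.3],[[0,0,0],[0,0,0],0.3]]'|egrep 'pos|force'; for i in 1 2 3; do python3 -m inch '[[[-0.0009,-0.00044,0],[0,0,0],0.3],[[0,0,0],[0,0,0],0.3],[[0,0,0],[0,0,0],0.3]]'|egrep 'pos|ct_force'; done
```

```text
tool_pos: [0.5242, 0.0972, 0.1233]
contact_force: [-0.8, 0.4, -0.6]
grasp_force: 61.5
tool_pos: [0.5247, 0.0963, 0.1236]
contact_force: [-0.0, -0.4, -0.9]
tool_pos: [0.5248, 0.0952, 0.1236]
contact_force: [-0.3, 0.4, -1.6]
tool_pos: [0.5249, 0.0942, 0.1236]
contact_force: [-0.2, 0.6, -1.6]
```

```bash
for i in 1 2 3; do python3 -m inch '[[[-0.0009,-0.00044,0],[0,0,0],0.3],[[0,0,0],[0,0,0],0.3],[[0,0,0],[0,0,0],0.3]]'|egrep 'pos|ct_force'; done
```

```text
tool_pos: [0.5249, 0.0936, 0.1236]
contact_force: [-0.3, 2.0, -2.1]
tool_pos: [0.5249, 0.0933, 0.1236]
contact_force: [0.3, 6.1, -2.1]
tool_pos: [0.5249, 0.0931, 0.1236]
contact_force: [-0.5, 9.3, -1.8]
```

```bash
python3 -m inch '[[[0.0088,0.0042,0],[0,0,0],0.3],[[0,0,0],[0,0,0],0.3],[[0,0,0],[0,0,0],0.3]]'|egrep 'pos|rot|ct_force';python3 -m inch '[[[0,0,0.003],[0,0,0],0.3],[[0,0,0.003],[0,0,0],0.3],[[0,0,0.001],[0,0,0],0.3],[[0,0,0],[0,0,0],0.3]]'
```

```text
tool_pos: [0.5245, 0.1007, 0.1237]
tool_rot: [-0.0, 0.509, 0.861, -0.001]
contact_force: [-0.3, 0.6, -1.0]
time: 21.3
tool_pos: [0.5243, 0.1007, 0.1163]
tool_rot: [-0.001, 0.509, 0.861, -0.001]
contact_force: [-0.7, -0.3, -1.1]
gripper_width: 0.496
grasp_force: 61.6
```

It is past the shoulder and engaged. Continuing down.

```bash
python3 -m inch '[[[0,0,0.003],[0,0,0],0.3],[[0,0,0.003],[0,0,0],0.3],[[0,0,0.003],[0,0,0],0.3],[[0,0,0],[0,0,0],0.3]]';python3 -m inch '[[[0,0,0.002],[0,0,0],0.3],[[0,0,0.002],[0,0,0],0.3],[[0,0,0.001],[0,0,0],0.3],[[0,0,0],[0,0,0],0.3]]'
```

```text
time: 21.7
tool_pos: [0.5243, 0.1009, 0.1071]
tool_rot: [-0.001, 0.509, 0.861, -0.001]
contact_force: [0.8, -0.4, -1.3]
gripper_width: 0.5
grasp_force: 61.6
time: 22.1
tool_pos: [0.5246, 0.101, 0.1044]
tool_rot: [-0.001, 0.509, 0.861, -0.001]
contact_force: [-6.2, -0.1, 7.4]
gripper_width: 0.496
grasp_force: 62.6
```

Fully home. Releasing and retreating straight up.

```bash
python3 -m inch '[[[0,0,0],[0,0,0],0.75],[[0,0,0],[0,0,0],0.75],[[0,0,0],[0,0,0],0.75],[[0,0,-0.02],[0,0,0],0.75],[[0,0,-0.04],[0,0,0],0.75],[[0,0,-0.05],[0,0,0],0.75],[[0,0,-0.05],[0,0,0],0.75],[[0,0,-0.03],[0,0,0],0.75]]'
python3 - <<'E'
from g import *
tcp();p,d=manip.grab_frame('wrist');W=cloud('wrist',d);sx,sy,z=S(W)
m=(np.hypot(sx,sy)<.035)&(z>.09)&(z<.14);print(m.sum(),np.percentile(z[m],[5,50,95]),cv2.minEnclosingCircle(W[m&(z>.105)][:,:2].astype(np.float32)))
prof('side')
s=cv2.hconcat([p[:,:,::-1],manip.grab_frame('side')[0][:,:,::-1]]);cv2.imwrite('pics/f.png',cv2.resize(s,(800,300)))
E
```

```text
time: 22.9
tool_pos: [0.5259, 0.1011, 0.2976]
tool_rot: [0.002, 0.509, 0.861, 0.001]
contact_force: [-0.4, 0.0, -0.0]
gripper_width: 0.753
grasp_force: 0.0
t 22.9 tcp sealer [-0.0004  0.0023  0.2976] F [-0.4  0.  -0. ]
2402 [0.10324959 0.11743935 0.11990749] ((0.5298724174499512, 0.09900769591331482), 0.02235442027449608)
-0.05 123 [0.067 0.07  0.087]
-0.03 105 [0.067 0.069 0.072]
-0.01 147 [0.067 0.095 0.114]
0.01 117 [0.068 0.096 0.114]
0.03 68 [0.067 0.069 0.072]
0.05 101 [0.066 0.069 0.071]
0.07 159 [0.067 0.082 0.087]
0.09 123 [0.068 0.072 0.205]
0.11 326 [0.077 0.126 0.226]
0.13 64 [0.082 0.203 0.224]
0.15 31 [0.073 0.076 0.079]
0.17 14 [0.071 0.073 0.074]
```

View pics/f.png

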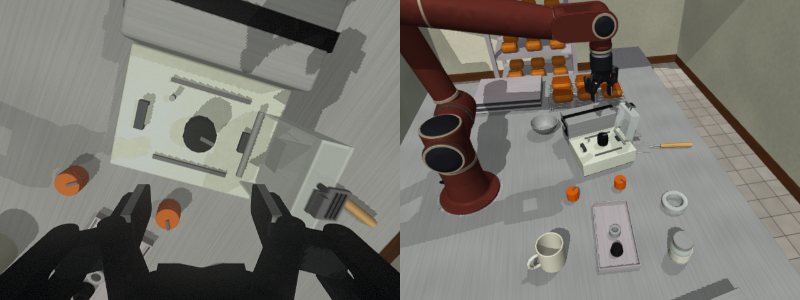

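The pictures show the knob seated upright on the spindle, at (200,135) left and (602,138) right. Its top is at about 0.114 m, as expected when home. The guard is back against its stop and the bystanders are in place.

```bash
python3 -c "
from plant import manip
print(manip.job_done())"
```

```text
the job is handed in; nothing more can be done
None
```

The job is handed in at about 23 s: the tab was pressed, the guard is fully back, and the knob is fully home on the spindle and released; the hand-in call returned no verdict.

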